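Brush out the amber beaker

ROBOT

A 6-joint arm with a two-finger parallel gripper is mounted at the origin on a cart in front of the work surface, level with it; the furniture and walls round the work are solid. World frame = base frame: x ahead of the robot, y to its left, z up, the work surface at z = 0. Lengths are in m, angles in rad, forces in N, time in s.
With the tool pointing down it reaches from about 0.35 to 0.95 m from the base axis. Payload 17.4 kg.
Tool frame: the origin (TCP) lies midway between the tips of the shut fingers; the grasp point (between the pads) lies 19 mm behind it; z points along the fingers, y is the line along which they close (so a half turn about z gives the same grasp; the last joint's range is limited). The gripper opens to 93 mm and grips with 3 to 60 N. Pads are 15 mm wide; open, the fingers measure 128 mm over their backs; the gripper's body (75 mm by 188 mm) begins 65 mm behind the grasp point.
Start: joints at [-1.206, 0.116, 1.442, -0, 1.584, -0.038], TCP at [0.265, -0.621, 0.219] pointing down, gripper open.
Joint ranges: [-2.83, 2.83], [-0.83, 2.19], [0.07, 2.5], [-1.14, 4.28], [0.01, 3], [-2.97, 2.97]. Speed limits (rad/s): [1.89, 1.89, 2.22, 3.14, 3.14, 3.14].

INTERFACE

Orientations are given as a 3x3 rotation matrix whose columns are the frame's x, y, z axes.
In Python, from bench import arm gives the robot as it stands.
- The arm moves only by the tool arm_command, never from a script. Its argument "plan" is a list of rows, each an object of numbers: "rx", "ry", "rz": the turn, a rotation vector about the tool's x, y, z each as a share of 5 degrees, from -1 to 1; "dx", "dy", "dz": the shift along the tool's x, y, z each as a share of 3 cm, from -1 to 1; "grip": the opening, from -1 (shut) to 1 (fully open). A call has exactly 10 rows; each row shifts and turns the commanded pose from where the row before left it, along the tool's axes as they then stand; what a row does not reach is not made up. A row lasts 1/12 s, in which the tool goes at most 41.7 mm and 7.16 degrees, less where a joint would pass 70% of its speed; a pose out of reach is approached as far as the arm can. A call with a number of a shift or a turn outside -1 to 1 is refused whole. A call with a gripper value outside its range is refused whole. The fingers move at their own pace and stop on an object; "force" is the grip in N (left out, the last holds). Time passes only in rows, so rows that do not move let the fingers close, or fill a call up. It gives the time, the measured TCP pose, the force, the opening and the grip force at its end, in the units of the state.
- arm.read_state(): the state, without advancing time (a new reading comes with each control period).
- arm.camera(name): name is "side" or "top"; returns a dict with "img" (420x560x3 uint8, blue, green, red), "depth" (420x560 float32, m along the optical axis (not along the pixel's ray), 0 where there is no reading), "fov_y" (degrees; the focal length in pixels is half the picture's height over the tangent of half this angle, whatever the lens; pixels are square), "cx", "cy" (the principal point, pixels), "R" (3x3) and "t" (3): a world point X has camera coordinates R X + t. Camera axes: x right, y down, z forward; pixel columns grow to the right and rows downward; lengths in m; the calibration is good to about 2 mm. A picture is of the moment at which its call begins.
- arm.close_job(): hands the job in; it is judged then, once.
The state is a dict: "time_s": time; "q": joint angles; "qvel": joint speeds; "joint_torque": joint torques, N m; "tcp_pos": TCP position; "eef_rot": TCP orientation; "force": force on the tool from outside, world axes, zero at the start; "torque": the same for the moment, N m; "opening": finger opening in m; "gripper_force": force on a finger pad.
Only numpy, scipy, OpenCV 4.12 (cv2) and the standard library are available. Lean on these libraries where they do the work, as an engineer would, in place of code of your own. Each camera call takes 0.05 s, during which the arm holds its last target. There are 200 camera calls.

TASK

Brush out the amber beaker: take the blue-handled brush out of its stand, lower it upright into the amber beaker until its head is almost at the bottom, draw it up to the rim and do the same down-and-up stroke a second time, gently, without pushing the beaker away. Then set the brush back in its stand the way it stood, without dropping it, and let go. Keep the brush out of the white beaker and leave that one where it is.

Things in the scene. Friction and masses are not known exactly. Their poses are not given: they have to be found in the camera images.
- brush: Beaker brush, 194 mm long, 0.1 kg, standing upright in its stand, head down. Origin at the centre of the lower end of its head; z runs up along the handle. White stiff head 34 mm in diameter from 0 to 70 mm; thin steel stem to 108 mm; flat black splash disc 76 mm in diameter from 108 to 112 mm; round blue handle, 16 mm in diameter between 123 and 180 mm, with a 19 mm knob at 180 to 194 mm. Grip the handle from above, about 155 mm above the origin; any yaw.
- amber_beaker: The beaker to be brushed: amber glass, round open beaker, 72 mm outside diameter (76 at the lip), 66 mm inside diameter, 90 mm high, floor 5 mm thick, standing loose on the bench, 0.25 kg. Origin at the centre of its underside, z up.
- white_beaker: A bystander of the same shape: opaque white, round open beaker, 72 mm outside diameter (76 at the lip), 66 mm inside diameter, 90 mm high, floor 5 mm thick, standing loose on the bench, 0.25 kg. Origin at the centre of its underside, z up.
- brush_stand: Brush stand, fixed to the bench: dark round foot 92 mm in diameter and 8 mm high carrying an upright aluminium tube, 66 mm in outside diameter at the top, 54 mm inside (58 mm in its upper 3 mm), top rim 120 mm above the bench. Origin at the centre of its underside, z up. The brush hangs in it with its splash disc resting flat on the rim, its origin then 12 mm above the stand's origin and nearly on its axis.

How it is judged:
By the outcome, as a careful person would: the job done as asked, in the order asked, and still so for the second after the job is handed in, with the robot touching nothing.
It also fails if it takes over 51 s, if anything falls off the work surface, if the arm or the gripper's body presses on something with over 40 N, if the wrist force passes 120 N, or if a joint passes its speed limit or range.

## Working session

There is one attempt and no reset: what is moved stays moved. The work goes in short steps, Python scripts to look and compute and a tool call to move; the robot and the scene stay as the last step left them, time stands still between calls to the robot, and variables do not carry over. Pictures are saved under pics/ and viewed, at most 10 in all, crops included, and the job is handed in when it is done.

Besides the shell and the picture viewer there is one more tool, called as name(argument=value, ...) on one line, values as JSON. arm_command: Moves the arm, as the interface text tells. Its arguments: {"type":"object","properties":{"plan":{"type":"array"},"force":{"type":"number"}},"required":["plan"]}

```bash
mkdir -p pics; python3 - <<'E'
from bench import arm
import cv2,pickle
for n in("top","side"):
    c=arm.camera(n);cv2.imwrite(f"pics/{n}0.png",c["img"]);pickle.dump(c,open(n+".pkl","wb"));print(n,c["fov_y"],c["cx"],c["cy"],c["R"].tolist(),c["t"])
s=arm.read_state();print(s)
E
```

```text
top 49.783043198989205 284.0603649563602 212.27400690077977 [[-0.01843233125946986, -0.9994452270252596, 0.02773963483480141], [-0.9969105229764191, 0.016252730578978136, -0.07684567605018347], [0.07635219933455592, -0.029070378827151657, -0.9966570396739403]] [0.26775704 0.49886617 0.8551295 ]
side 55.13245175533483 271.76500525654654 211.57346070431598 [[-0.9599345989584152, -0.2801427133948834, 0.006754691280762981], [-0.17928774349046292, 0.5954635154325495, -0.7831213870293722], [0.21536357806426829, -0.752956347951501, -0.6218321858209768]] [ 0.55748938 -0.02637123  0.98229406]
{'time_s': 0.1, 'q': array([-1.20581630e+00,  1.16454349e-01,  1.44218990e+00,  1.08849815e-05,
        1.58399007e+00, -3.78065049e-02]), 'qvel': array([ 1.42232773e-03, -7.35049044e-04, -8.90799291e-04, -9.70724921e-04,
       -1.45324794e-03,  7.88068423e-05]), 'joint_torque': array([ 1.52853325e-03, -7.22894311e+01, -6.23863435e+01,  7.81011907e-02,
        2.28140684e-02, -1.70699559e-05]), 'tcp_pos': array([ 0.26451657, -0.62082037,  0.21797331]), 'eef_rot': array([[ 9.19972250e-01,  3.91983327e-01, -3.61632248e-04],
       [ 3.91983491e-01, -9.19971732e-01,  9.76929007e-04],
       [ 5.02484370e-05, -1.04050145e-03, -9.99999457e-01]]), 'force': array([ 0.42134772, -0.44199865,  0.1408498 ]), 'torque': array([ 0.00044966, -0.00212256,  0.03044605]), 'gripper_force': 0.0, 'opening': 0.09307290027223315}
```

View pics/top0.png

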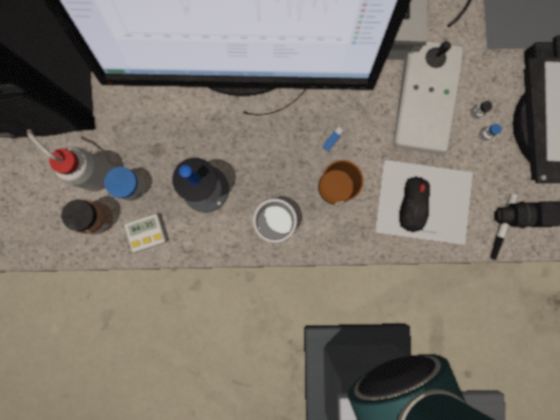

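View pics/side0.png

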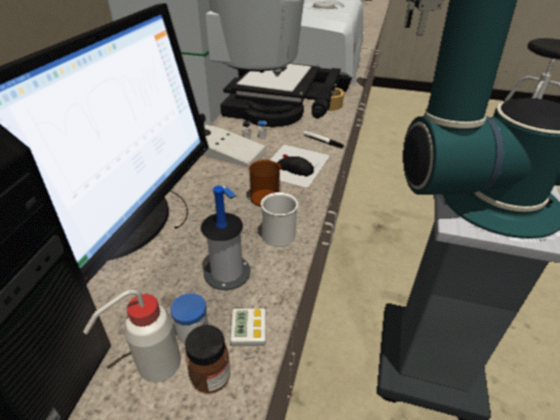

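The top view shows the brush disc near (198,180) with the blue knob at (187,172), the white beaker at (276,220) and the amber beaker at (341,183). The side view shows the stand at (225,250), the white beaker at (280,220) and the amber beaker at (265,183). The monitor is behind them. Next I'll measure with depth.

```bash
cat >h.py <<'E'
import numpy as np,cv2,pickle
def cloud(c):
    h,w=c["depth"].shape;f=h/2/np.tan(np.radians(c["fov_y"])/2)
    v,u=np.mgrid[:h,:w];d=c["depth"]
    P=np.stack([(u-c["cx"])/f*d,(v-c["cy"])/f*d,d],-1)
    X=(P-c["t"])@c["R"];X[d==0]=np.nan;return X
def proj(c,X):
    h=c["depth"].shape[0];f=h/2/np.tan(np.radians(c["fov_y"])/2);p=c["R"]@np.array(X)+c["t"];return p[:2]/p[2]*f+[c["cx"],c["cy"]]
def circ(P):
    A=np.c_[2*P[:,:2],np.ones(len(P))];s=np.linalg.lstsq(A,(P[:,:2]**2).sum(1),rcond=None)[0]
    return s[:2],np.sqrt(s[2]+s[0]**2+s[1]**2)
E
python3 - <<'E'
from h import *
for n in("top","side"):
    c=pickle.load(open(n+".pkl","rb"));X=cloud(c)
    pts={"top":[(187,172),(200,180),(210,195),(276,220),(341,183),(160,250),(300,100),(240,80),(333,139),(120,184)],"side":[(220,190),(220,215),(222,228),(300,260),(160,30),(190,150),(280,205)]}[n]
    for p in pts: print(n,p,X[p[1],p[0]].round(3))
    # rims
    boxes={"top":{"brush":(165,145,235,220),"white":(245,190,305,248),"amber":(312,155,368,210)},"side":{"brush":(195,180,250,290),"white":(255,190,305,250),"amber":(245,155,285,210)}}[n]
    for k,(a,b,e,d) in boxes.items():
        P=X[b:d,a:e].reshape(-1,3);P=P[~np.isnan(P[:,2])]
        print(n,k,"zmax",np.percentile(P[:,2],[50,90,99,100]).round(3))
        lo,hi=((.115,.13) if k=="brush" else (.08,.097))
        Q=P[(P[:,2]>lo)&(P[:,2]<hi)]
        if len(Q)>5: print("  n",len(Q),"bbox",Q.min(0).round(3),Q.max(0).round(3),"circ",circ(Q),np.median(Q[:,2]))
        if k=="brush":
            Q=P[P[:,2]>.14]
            print("  handle",len(Q))
            for z in np.arange(.14,.21,.01):
                q=Q[(Q[:,2]>z)&(Q[:,2]<z+.01)]
                if len(q):print("   ",z.round(2),len(q),q.min(0).round(3),q.max(0).round(3))
c=cv2.imread("pics/side0.png")[165:300,180:320];d=cv2.imread("pics/top0.png")[120:260,140:380]
cv2.imwrite("pics/c.png",np.hstack([cv2.resize(c,(300,290),interpolation=2),cv2.resize(d,(497,290),interpolation=2)]))
E
```

```text
top (187, 172) [0.552 0.409 0.205]
top (200, 180) [0.552 0.403 0.122]
top (210, 195) [0.526 0.386 0.124]
top (276, 220) [0.49  0.275 0.004]
top (341, 183) [0.56  0.146 0.007]
top (160, 250) [0.435 0.5   0.   ]
top (300, 100) [0.728 0.223 0.002]
top (240, 80) [0.732 0.335 0.104]
top (333, 139) [0.646 0.16  0.012]
top (120, 184) [0.555 0.554 0.069]
top brush zmax [0.003 0.126 0.206 0.208]
  n 1341 bbox [0.516 0.374 0.12 ] [0.591 0.45  0.13 ] circ (array([0.55398409, 0.41226662]), np.float64(0.028130457895631625)) 0.12499591381629391
  handle 197
    0.14 14 [0.546 0.404 0.14 ] [0.559 0.415 0.15 ]
    0.15 14 [0.546 0.404 0.15 ] [0.558 0.415 0.159]
    0.16 14 [0.546 0.404 0.161] [0.556 0.414 0.169]
    0.17 14 [0.546 0.404 0.171] [0.556 0.414 0.18 ]
    0.18 14 [0.546 0.404 0.181] [0.554 0.415 0.189]
    0.19 6 [0.545 0.403 0.191] [0.554 0.409 0.199]
    0.2 121 [0.545 0.403 0.2  ] [0.563 0.42  0.208]
top white zmax [0.003 0.084 0.092 0.095]
  n 359 bbox [0.447 0.24  0.08 ] [0.52  0.314 0.095] circ (array([0.48367314, 0.27749147]), np.float64(0.03505014857501083)) 0.08981956857546188
t
[... 675 characters left out ...]
1 0.422 0.15 ]
    0.15 40 [0.547 0.412 0.15 ] [0.56  0.422 0.16 ]
    0.16 43 [0.547 0.41  0.16 ] [0.561 0.422 0.17 ]
    0.17 43 [0.547 0.411 0.17 ] [0.56  0.422 0.18 ]
    0.18 46 [0.546 0.411 0.18 ] [0.561 0.423 0.19 ]
    0.19 44 [0.545 0.412 0.19 ] [0.561 0.423 0.2  ]
    0.2 68 [0.545 0.403 0.2  ] [0.563 0.424 0.206]
side white zmax [0.03  0.081 0.09  0.091]
  n 332 bbox [0.448 0.242 0.08 ] [0.522 0.317 0.091] circ (array([0.48468387, 0.2797341 ]), np.float64(0.035147778469985735)) 0.08651544341556838
side amber zmax [0.055 0.086 0.09  0.092]
  n 409 bbox [0.482 0.118 0.08 ] [0.591 0.308 0.092] circ (array([0.54073424, 0.20229176]), np.float64(0.06320434350119969)) 0.08627324805891376
```

View pics/c.png

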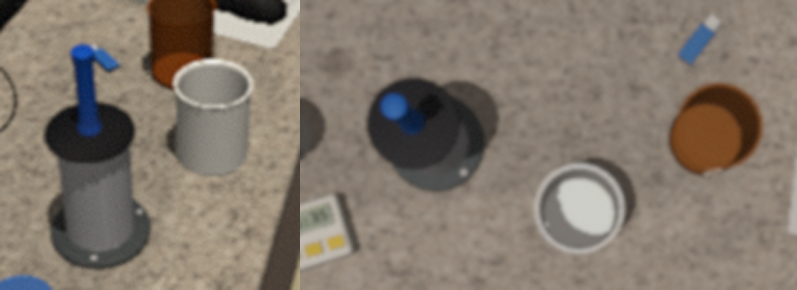

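The stand and brush are at about (0.554, 0.413) and the amber beaker at (0.553, 0.157). The white beaker is at (0.484, 0.278). The disc and rim heights and diameters match the given sizes. I'll align the tool with the world axes, raise it and travel over.

arm_command(plan=[{"rz": 0.923, "dz": -0.5, "grip": 1}, {"rz": 0.923, "dz": -0.5, "grip": 1}, {"rz": 0.923, "dz": -0.5, "grip": 1}, {"rz": 0.923, "dz": -0.5, "grip": 1}, {"rz": 0.923, "dz": -0.5, "grip": 1}, {"dy": -1, "dx": 0.28, "grip": 1}, {"dy": -1, "dx": 0.28, "grip": 1}, {"dy": -1, "dx": 0.28, "grip": 1}, {"dy": -1, "dx": 0.28, "grip": 1}, {"dy": -1, "dx": 0.28, "grip": 1}])

```text
invalid input at $.plan[0]: expected keys rx, ry, rz, dx, dy, dz, grip
```

arm_command(plan=[{"rx": 0, "ry": 0, "rz": 0.923, "dx": 0, "dy": 0, "dz": -0.5, "grip": 1}, {"rx": 0, "ry": 0, "rz": 0.923, "dx": 0, "dy": 0, "dz": -0.5, "grip": 1}, {"rx": 0, "ry": 0, "rz": 0.923, "dx": 0, "dy": 0, "dz": -0.5, "grip": 1}, {"rx": 0, "ry": 0, "rz": 0.923, "dx": 0, "dy": 0, "dz": -0.5, "grip": 1}, {"rx": 0, "ry": 0, "rz": 0.923, "dx": 0, "dy": 0, "dz": -0.5, "grip": 1}, {"rx": 0, "ry": 0, "rz": 0, "dx": 0.28, "dy": -1, "dz": 0, "grip": 1}, {"rx": 0, "ry": 0, "rz": 0, "dx": 0.28, "dy": -1, "dz": 0, "grip": 1}, {"rx": 0, "ry": 0, "rz": 0, "dx": 0.28, "dy": -1, "dz": 0, "grip": 1}, {"rx": 0, "ry": 0, "rz": 0, "dx": 0.28, "dy": -1, "dz": 0, "grip": 1}, {"rx": 0, "ry": 0, "rz": 0, "dx": 0.28, "dy": -1, "dz": 0, "grip": 1}])

```text
time_s: 0.93
tcp_pos: [0.3067, -0.4695, 0.2932]
eef_rot: [[1.0, -0.0, -0.0], [-0.0, -1.0, 0.001], [-0.0, -0.001, -1.0]]
force: [0.5, -0.6, 0.5]
opening: 0.0929
gripper_force: 0.0
```

arm_command(plan=[{"rx": 0, "ry": 0, "rz": 0, "dx": 0.28, "dy": -1, "dz": 0, "grip": 1}, {"rx": 0, "ry": 0, "rz": 0, "dx": 0.28, "dy": -1, "dz": 0, "grip": 1}, {"rx": 0, "ry": 0, "rz": 0, "dx": 0.28, "dy": -1, "dz": 0, "grip": 1}, {"rx": 0, "ry": 0, "rz": 0, "dx": 0.28, "dy": -1, "dz": 0, "grip": 1}, {"rx": 0, "ry": 0, "rz": 0, "dx": 0.28, "dy": -1, "dz": 0, "grip": 1}, {"rx": 0, "ry": 0, "rz": 0, "dx": 0.28, "dy": -1, "dz": 0, "grip": 1}, {"rx": 0, "ry": 0, "rz": 0, "dx": 0.28, "dy": -1, "dz": 0, "grip": 1}, {"rx": 0, "ry": 0, "rz": 0, "dx": 0.28, "dy": -1, "dz": 0, "grip": 1}, {"rx": 0, "ry": 0, "rz": 0, "dx": 0.28, "dy": -1, "dz": 0, "grip": 1}, {"rx": 0, "ry": 0, "rz": 0, "dx": 0.28, "dy": -1, "dz": 0, "grip": 1}])

```text
time_s: 1.77
tcp_pos: [0.3905, -0.1695, 0.2935]
eef_rot: [[1.0, -0.0, 0.0], [-0.0, -1.0, -0.0], [0.0, 0.0, -1.0]]
force: [-0.8, -0.2, 0.6]
opening: 0.0928
gripper_force: 0.0
```

arm_command(plan=[{"rx": 0, "ry": 0, "rz": 0, "dx": 0.28, "dy": -1, "dz": 0, "grip": 1}, {"rx": 0, "ry": 0, "rz": 0, "dx": 0.28, "dy": -1, "dz": 0, "grip": 1}, {"rx": 0, "ry": 0, "rz": 0, "dx": 0.28, "dy": -1, "dz": 0, "grip": 1}, {"rx": 0, "ry": 0, "rz": 0, "dx": 0.28, "dy": -1, "dz": 0, "grip": 1}, {"rx": 0, "ry": 0, "rz": 0, "dx": 0.28, "dy": -1, "dz": 0, "grip": 1}, {"rx": 0, "ry": 0, "rz": 0, "dx": 0.28, "dy": -1, "dz": 0, "grip": 1}, {"rx": 0, "ry": 0, "rz": 0, "dx": 0.28, "dy": -1, "dz": 0, "grip": 1}, {"rx": 0, "ry": 0, "rz": 0, "dx": 0.28, "dy": -1, "dz": 0, "grip": 1}, {"rx": 0, "ry": 0, "rz": 0, "dx": 0.28, "dy": -1, "dz": 0, "grip": 1}, {"rx": 0, "ry": 0, "rz": 0, "dx": 0.28, "dy": -1, "dz": 0, "grip": 1}])

```text
time_s: 2.6
tcp_pos: [0.4745, 0.1307, 0.2935]
eef_rot: [[1.0, 0.0, -0.0], [0.0, -1.0, -0.0], [-0.0, 0.0, -1.0]]
force: [0.1, -0.7, 0.0]
opening: 0.0929
gripper_force: 0.0
```

arm_command(plan=[{"rx": 0, "ry": 0, "rz": 0, "dx": 0.265, "dy": -1, "dz": 0, "grip": 1}, {"rx": 0, "ry": 0, "rz": 0, "dx": 0.265, "dy": -1, "dz": 0, "grip": 1}, {"rx": 0, "ry": 0, "rz": 0, "dx": 0.265, "dy": -1, "dz": 0, "grip": 1}, {"rx": 0, "ry": 0, "rz": 0, "dx": 0.265, "dy": -1, "dz": 0, "grip": 1}, {"rx": 0, "ry": 0, "rz": 0, "dx": 0.265, "dy": -1, "dz": 0, "grip": 1}, {"rx": 0, "ry": 0, "rz": 0, "dx": 0.265, "dy": -1, "dz": 0, "grip": 1}, {"rx": 0, "ry": 0, "rz": 0, "dx": 0.265, "dy": -1, "dz": 0, "grip": 1}, {"rx": 0, "ry": 0, "rz": 0, "dx": 0.265, "dy": -1, "dz": 0, "grip": 1}, {"rx": 0, "ry": 0, "rz": 0, "dx": 0.265, "dy": -1, "dz": 0, "grip": 1}, {"rx": 0, "ry": 0, "rz": 0, "dx": 0.265, "dy": -0.41, "dz": 0, "grip": 1}])

```text
time_s: 3.43
tcp_pos: [0.5537, 0.4145, 0.2924]
eef_rot: [[1.0, 0.002, -0.001], [0.002, -1.0, -0.0], [-0.001, 0.0, -1.0]]
force: [-0.2, -0.2, -0.0]
opening: 0.0929
gripper_force: 0.0
```

```bash
python3 - <<'E'
from bench import arm
from h import *
c=arm.camera("side");cv2.imwrite("pics/s1.png",c["img"][40:300,120:400].repeat(2,0).repeat(2,1));print(arm.read_state()["tcp_pos"])
E
```

```text
[0.55471103 0.41483984 0.29175717]
```

View pics/s1.png

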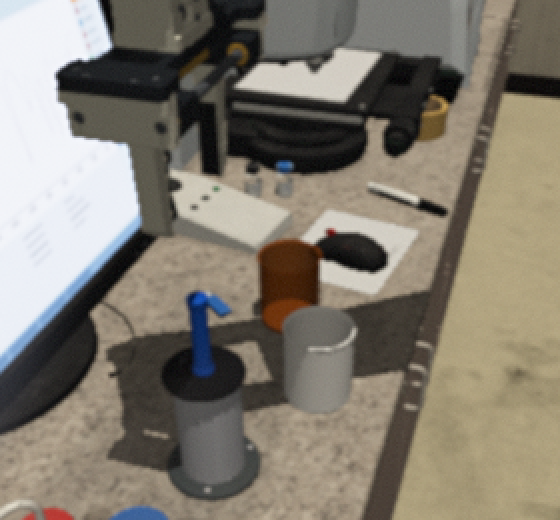

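The gripper is over the brush. In the crop the fingers are at (155,200) and (215,150) and the handle top is at (198,300). I'll descend to the grasp height and check before closing.

arm_command(plan=[{"rx": 0, "ry": 0, "rz": 0, "dx": -0.02, "dy": 0.05, "dz": 0.6, "grip": 1}, {"rx": 0, "ry": 0, "rz": 0, "dx": 0, "dy": 0, "dz": 0.6, "grip": 1}, {"rx": 0, "ry": 0, "rz": 0, "dx": 0, "dy": 0, "dz": 0.6, "grip": 1}, {"rx": 0, "ry": 0, "rz": 0, "dx": 0, "dy": 0, "dz": 0.6, "grip": 1}, {"rx": 0, "ry": 0, "rz": 0, "dx": 0, "dy": 0, "dz": 0.6, "grip": 1}, {"rx": 0, "ry": 0, "rz": 0, "dx": 0, "dy": 0, "dz": 0.6, "grip": 1}, {"rx": 0, "ry": 0, "rz": 0, "dx": 0, "dy": 0, "dz": 0.6, "grip": 1}, {"rx": 0, "ry": 0, "rz": 0, "dx": 0, "dy": 0, "dz": 0.55, "grip": 1}, {"rx": 0, "ry": 0, "rz": 0, "dx": 0, "dy": 0, "dz": 0, "grip": 1}, {"rx": 0, "ry": 0, "rz": 0, "dx": 0, "dy": 0, "dz": 0, "grip": 1}])

```text
time_s: 4.32
tcp_pos: [0.5531, 0.4095, 0.1506]
eef_rot: [[1.0, -0.0, -0.001], [-0.0, -1.0, -0.001], [-0.001, 0.001, -1.0]]
force: [0.4, 0.0, 0.1]
opening: 0.093
gripper_force: 0.0
```

arm_command(plan=[{"rx": 0, "ry": 0, "rz": 0, "dx": 0, "dy": 0, "dz": 0, "grip": -0.3}, {"rx": 0, "ry": 0, "rz": 0, "dx": 0, "dy": 0, "dz": 0, "grip": -0.5}, {"rx": 0, "ry": 0, "rz": 0, "dx": 0, "dy": 0, "dz": 0, "grip": -0.6}, {"rx": 0, "ry": 0, "rz": 0, "dx": 0, "dy": 0, "dz": 0, "grip": -0.7}, {"rx": 0, "ry": 0, "rz": 0, "dx": 0, "dy": 0, "dz": 0, "grip": -0.8}, {"rx": 0, "ry": 0, "rz": 0, "dx": 0, "dy": 0, "dz": 0, "grip": -1}, {"rx": 0, "ry": 0, "rz": 0, "dx": 0, "dy": 0, "dz": 0, "grip": -1}, {"rx": 0, "ry": 0, "rz": 0, "dx": 0, "dy": 0, "dz": 0, "grip": -1}, {"rx": 0, "ry": 0, "rz": 0, "dx": 0, "dy": 0, "dz": 0, "grip": -1}, {"rx": 0, "ry": 0, "rz": 0, "dx": 0, "dy": 0, "dz": 0, "grip": -1}], force=20)

```text
time_s: 5.15
tcp_pos: [0.5534, 0.4098, 0.1511]
eef_rot: [[1.0, 0.0, -0.0], [0.0, -1.0, -0.0], [-0.0, 0.0, -1.0]]
force: [-0.6, -0.9, 0.8]
opening: 0.0311
gripper_force: 0.0
```

```bash
python3 - <<'E'
from bench import arm
from h import *
c=arm.camera("side");X=cloud(c)
P=X.reshape(-1,3)
m=(abs(P[:,0]-.554)<.05)&(abs(P[:,1]-.413)<.05)&(P[:,2]>.117)&(P[:,2]<.13);Q=P[m];print(Q.min(0),Q.max(0))
s=arm.read_state();print(s["tcp_pos"],s["opening"],s["gripper_force"],s["force"],s["time_s"])
E
```

```text
[0.51688487 0.37656116 0.11831182] [0.59163902 0.45183778 0.12998925]
[0.55341539 0.40982539 0.1511405 ] 0.026974153904300895 0.0 [ 0.71338095  0.65902606 -0.37016371] 5.2
```

arm_command(plan=[{"rx": 0, "ry": 0, "rz": 0, "dx": 0, "dy": -0.13, "dz": 0.05, "grip": -0.4}, {"rx": 0, "ry": 0, "rz": 0, "dx": 0, "dy": 0, "dz": 0, "grip": -0.4}, {"rx": 0, "ry": 0, "rz": 0, "dx": 0, "dy": 0, "dz": 0, "grip": -0.5}, {"rx": 0, "ry": 0, "rz": 0, "dx": 0, "dy": 0, "dz": 0, "grip": -1}, {"rx": 0, "ry": 0, "rz": 0, "dx": 0, "dy": 0, "dz": 0, "grip": -1}, {"rx": 0, "ry": 0, "rz": 0, "dx": 0, "dy": 0, "dz": 0, "grip": -1}, {"rx": 0, "ry": 0, "rz": 0, "dx": 0, "dy": 0, "dz": 0, "grip": -1}, {"rx": 0, "ry": 0, "rz": 0, "dx": 0, "dy": 0, "dz": 0, "grip": -1}, {"rx": 0, "ry": 0, "rz": 0, "dx": 0, "dy": 0, "dz": 0, "grip": -1}, {"rx": 0, "ry": 0, "rz": 0, "dx": 0, "dy": 0, "dz": 0, "grip": -1}], force=20)

```text
time_s: 6.03
tcp_pos: [0.5534, 0.4137, 0.1497]
eef_rot: [[1.0, 0.0, 0.0], [0.0, -1.0, -0.0], [0.0, 0.0, -1.0]]
force: [0.1, -0.2, -1.2]
opening: 0.018
gripper_force: 20.0
```

arm_command(plan=[{"rx": 0, "ry": 0, "rz": 0, "dx": 0, "dy": 0, "dz": 0, "grip": -1}, {"rx": 0, "ry": 0, "rz": 0, "dx": 0, "dy": 0, "dz": -0.2, "grip": -1}, {"rx": 0, "ry": 0, "rz": 0, "dx": 0, "dy": 0, "dz": -0.4, "grip": -1}, {"rx": 0, "ry": 0, "rz": 0, "dx": 0, "dy": 0, "dz": -0.6, "grip": -1}, {"rx": 0, "ry": 0, "rz": 0, "dx": 0, "dy": 0, "dz": -0.7, "grip": -1}, {"rx": 0, "ry": 0, "rz": 0, "dx": 0, "dy": 0, "dz": -0.7, "grip": -1}, {"rx": 0, "ry": 0, "rz": 0, "dx": 0, "dy": 0, "dz": -0.7, "grip": -1}, {"rx": 0, "ry": 0, "rz": 0, "dx": 0, "dy": 0, "dz": -0.7, "grip": -1}, {"rx": 0, "ry": 0, "rz": 0, "dx": 0, "dy": 0, "dz": -0.5, "grip": -1}, {"rx": 0, "ry": 0, "rz": 0, "dx": 0, "dy": 0, "dz": -0.2, "grip": -1}], force=25)

```text
time_s: 6.87
tcp_pos: [0.5538, 0.4139, 0.2944]
eef_rot: [[1.0, 0.0, 0.003], [0.0, -1.0, 0.002], [0.003, -0.002, -1.0]]
force: [-0.1, -0.5, -0.4]
opening: 0.0174
gripper_force: 25.0
```

```bash
python3 - <<'E'
from bench import arm
from h import *
c=arm.camera("side");cv2.imwrite("pics/s2.png",c["img"][40:300,120:400].repeat(2,0).repeat(2,1))
s=arm.read_state();t=s["tcp_pos"];print(t,s["opening"],s["gripper_force"],s["force"],s["time_s"])
P=cloud(c).reshape(-1,3);P=P[np.hypot(*(P[:,:2]-t[:2]).T)<.045]
for z0 in np.arange(.14,.3,.01):
    q=P[(P[:,2]>z0)&(P[:,2]<=z0+.01)]
    if len(q):print(z0.round(2),len(q),q.min(0).round(3),q.max(0).round(3))
E
```

```text
[0.55375976 0.4139757  0.29397252] 0.017236580110217843 24.999988556373864 [-0.34176574 -0.38549774  1.06641349] 6.9167
0.15 15 [0.541 0.412 0.158] [0.569 0.427 0.16 ]
0.16 76 [0.539 0.401 0.16 ] [0.571 0.431 0.17 ]
0.17 85 [0.538 0.407 0.17 ] [0.571 0.431 0.18 ]
0.18 116 [0.539 0.403 0.18 ] [0.572 0.432 0.19 ]
0.19 81 [0.539 0.404 0.19 ] [0.571 0.431 0.199]
0.2 120 [0.538 0.405 0.2  ] [0.573 0.431 0.21 ]
0.21 117 [0.539 0.403 0.21 ] [0.571 0.431 0.219]
0.22 113 [0.541 0.4   0.22 ] [0.569 0.427 0.229]
0.23 21 [0.552 0.413 0.23 ] [0.558 0.417 0.24 ]
0.24 5 [0.552 0.414 0.241] [0.557 0.418 0.243]
0.26 877 [0.517 0.376 0.264] [0.593 0.453 0.27 ]
0.27 81 [0.546 0.41  0.27 ] [0.566 0.424 0.28 ]
0.28 56 [0.547 0.412 0.28 ] [0.562 0.423 0.289]
0.29 57 [0.544 0.398 0.292] [0.561 0.433 0.3  ]
```

View pics/s2.png

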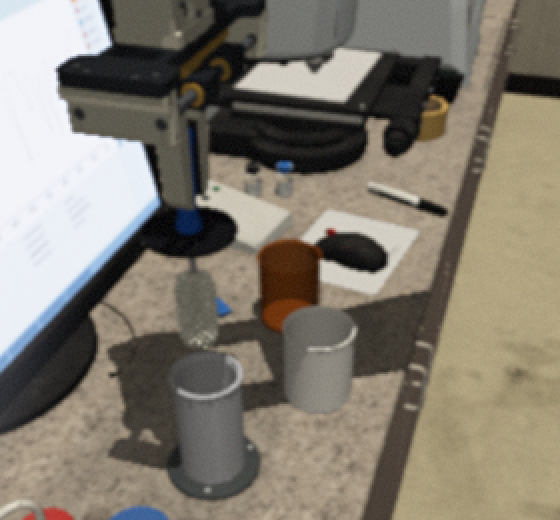

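The brush hangs straight in the grip. In the crop the disc is at (188,230) and the head spans (195,270)–(200,345), clear above the tube rim. I'll carry it to the amber beaker.

arm_command(plan=[{"rx": 0, "ry": 0, "rz": 0, "dx": 0, "dy": 0.4, "dz": 0, "grip": -1}, {"rx": 0, "ry": 0, "rz": 0, "dx": 0, "dy": 0.8, "dz": 0, "grip": -1}, {"rx": 0, "ry": 0, "rz": 0, "dx": 0, "dy": 1, "dz": 0, "grip": -1}, {"rx": 0, "ry": 0, "rz": 0, "dx": 0, "dy": 1, "dz": 0, "grip": -1}, {"rx": 0, "ry": 0, "rz": 0, "dx": 0, "dy": 1, "dz": 0, "grip": -1}, {"rx": 0, "ry": 0, "rz": 0, "dx": 0, "dy": 1, "dz": 0, "grip": -1}, {"rx": 0, "ry": 0, "rz": 0, "dx": 0, "dy": 1, "dz": 0, "grip": -1}, {"rx": 0, "ry": 0, "rz": 0, "dx": 0, "dy": 1, "dz": 0, "grip": -1}, {"rx": 0, "ry": 0, "rz": 0, "dx": 0, "dy": 0.9, "dz": 0, "grip": -1}, {"rx": 0, "ry": 0, "rz": 0, "dx": 0, "dy": 0.45, "dz": 0, "grip": -1}])

```text
time_s: 7.75
tcp_pos: [0.5528, 0.154, 0.2893]
eef_rot: [[1.0, -0.002, -0.002], [-0.002, -1.0, -0.001], [-0.002, 0.001, -1.0]]
force: [0.1, -0.1, -1.3]
opening: 0.0177
gripper_force: 25.0
```

```bash
python3 - <<'E'
from bench import arm
from h import *
for i in range(4): arm.camera("top")
for n in("side","top"):
    c=arm.camera(n);t=arm.read_state()["tcp_pos"];print(n,t,c["img"].shape)
    X=cloud(c).reshape(-1,3)
    def bb(k,x,y,r,a,b):
        P=X[(np.hypot(X[:,0]-x,X[:,1]-y)<r)&(X[:,2]>a)&(X[:,2]<b)]
        if len(P)>5:print(k,len(P),P.min(0).round(4),P.max(0).round(4),((P.min(0)+P.max(0))/2).round(4))
    bb("disc",t[0],t[1],.05,.255,.275);bb("head",t[0],t[1],.05,.165,.215);bb("amber",.553,.157,.045,.082,.097);bb("white",.484,.278,.045,.082,.097);bb("tube",.554,.413,.042,.112,.127)
cv2.imwrite("pics/s3.png",c["img"][100:300,150:420].repeat(2,0).repeat(2,1))
E
```

```text
side [0.55329409 0.15779801 0.29005133] (420, 560, 3)
disc 458 [0.5168 0.1193 0.2597] [0.591  0.1961 0.275 ] [0.5539 0.1577 0.2673]
head 339 [0.5377 0.1456 0.1651] [0.5719 0.1755 0.215 ] [0.5548 0.1605 0.19  ]
amber 223 [0.517  0.1193 0.0821] [0.5906 0.1953 0.0916] [0.5538 0.1573 0.0868]
white 286 [0.4477 0.2408 0.082 ] [0.5222 0.3168 0.0908] [0.485  0.2788 0.0864]
tube 339 [0.5204 0.3793 0.112 ] [0.5854 0.4451 0.121 ] [0.5529 0.4122 0.1165]
top [0.55333214 0.15806857 0.29012602] (420, 560, 3)
disc 424 [0.5161 0.152  0.2624] [0.5819 0.1944 0.269 ] [0.549  0.1732 0.2657]
amber 165 [0.5156 0.1244 0.0826] [0.5861 0.1933 0.0942] [0.5509 0.1589 0.0884]
white 354 [0.4475 0.2404 0.0832] [0.5198 0.3142 0.094 ] [0.4836 0.2773 0.0886]
tube 415 [0.52   0.3779 0.1122] [0.5854 0.4425 0.1242] [0.5527 0.4102 0.1182]
```

The brush axis and the amber beaker axis agree within 1 mm. First down stroke:

arm_command(plan=[{"rx": 0, "ry": 0, "rz": 0, "dx": 0, "dy": 0, "dz": 0.4, "grip": -1}, {"rx": 0, "ry": 0, "rz": 0, "dx": 0, "dy": 0, "dz": 0.7, "grip": -1}, {"rx": 0, "ry": 0, "rz": 0, "dx": 0, "dy": 0, "dz": 0.7, "grip": -1}, {"rx": 0, "ry": 0, "rz": 0, "dx": 0, "dy": 0, "dz": 0.6, "grip": -1}, {"rx": 0, "ry": 0, "rz": 0, "dx": 0, "dy": 0, "dz": 0.6, "grip": -1}, {"rx": 0, "ry": 0, "rz": 0, "dx": 0, "dy": 0, "dz": 0.5, "grip": -1}, {"rx": 0, "ry": 0, "rz": 0, "dx": 0, "dy": 0, "dz": 0.5, "grip": -1}, {"rx": 0, "ry": 0, "rz": 0, "dx": 0, "dy": 0, "dz": 0.4, "grip": -1}, {"rx": 0, "ry": 0, "rz": 0, "dx": 0, "dy": 0, "dz": 0.2, "grip": -1}, {"rx": 0, "ry": 0, "rz": 0, "dx": 0, "dy": 0, "dz": 0.05, "grip": -1}])

```text
time_s: 8.88
tcp_pos: [0.5531, 0.1573, 0.1498]
eef_rot: [[1.0, 0.0, -0.001], [0.0, -1.0, -0.0], [-0.001, 0.0, -1.0]]
force: [0.1, -1.0, -1.3]
opening: 0.0177
gripper_force: 25.0
```

```bash
python3 - <<'E'
from bench import arm
from h import *
for i in range(3): arm.camera("top")
c=arm.camera("side");s=arm.read_state();t=s["tcp_pos"];print(t,s["force"],s["eef_rot"][:,2])
X=cloud(c).reshape(-1,3)
P=X[(np.hypot(X[:,0]-t[0],X[:,1]-t[1])<.045)&(X[:,2]>.11)&(X[:,2]<.132)];print(np.percentile(P,[1,50,99],axis=0).round(4))
cv2.imwrite("pics/s3.png",c["img"][40:300,120:400].repeat(2,0).repeat(2,1))
E
```

```text
[0.55384236 0.15728984 0.15211706] [0.44532361 0.25132954 0.48231204] [ 1.28233429e-03  2.86728941e-04 -9.99999137e-01]
[[0.5194 0.123  0.1226]
 [0.5507 0.1661 0.1258]
 [0.5899 0.1941 0.13  ]]
```

View pics/s3.png

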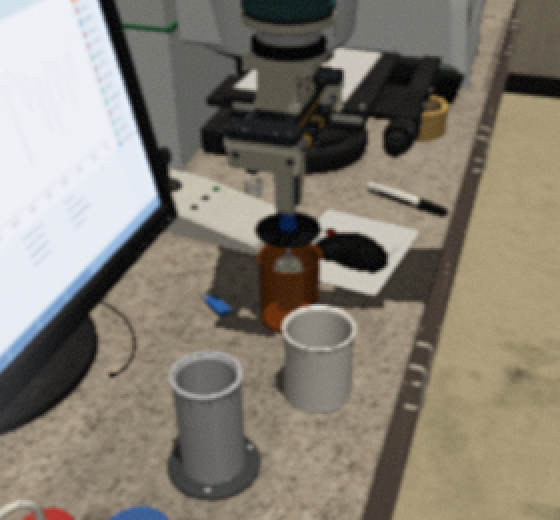

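The head is inside the amber beaker, with the disc at (288,230) above the rim and the beaker not displaced. I'll go 4 mm lower and then draw up to the rim.

arm_command(plan=[{"rx": 0, "ry": 0, "rz": 0, "dx": 0, "dy": 0, "dz": 0.13, "grip": -1}, {"rx": 0, "ry": 0, "rz": 0, "dx": 0, "dy": 0, "dz": 0, "grip": -1}, {"rx": 0, "ry": 0, "rz": 0, "dx": 0, "dy": 0, "dz": 0, "grip": -1}, {"rx": 0, "ry": 0, "rz": 0, "dx": 0, "dy": 0, "dz": -0.3, "grip": -1}, {"rx": 0, "ry": 0, "rz": 0, "dx": 0, "dy": 0, "dz": -0.6, "grip": -1}, {"rx": 0, "ry": 0, "rz": 0, "dx": 0, "dy": 0, "dz": -0.6, "grip": -1}, {"rx": 0, "ry": 0, "rz": 0, "dx": 0, "dy": 0, "dz": -0.6, "grip": -1}, {"rx": 0, "ry": 0, "rz": 0, "dx": 0, "dy": 0, "dz": -0.47, "grip": -1}, {"rx": 0, "ry": 0, "rz": 0, "dx": 0, "dy": 0, "dz": -0.2, "grip": -1}, {"rx": 0, "ry": 0, "rz": 0, "dx": 0, "dy": 0, "dz": 0, "grip": -1}])

```text
time_s: 9.92
tcp_pos: [0.5539, 0.1574, 0.2321]
eef_rot: [[1.0, 0.0, 0.002], [0.0, -1.0, 0.001], [0.002, -0.001, -1.0]]
force: [0.8, -0.5, -0.4]
opening: 0.0179
gripper_force: 25.0
```

arm_command(plan=[{"rx": 0, "ry": 0, "rz": 0, "dx": 0, "dy": 0, "dz": 0, "grip": -1}, {"rx": 0, "ry": 0, "rz": 0, "dx": 0, "dy": 0, "dz": 0.3, "grip": -1}, {"rx": 0, "ry": 0, "rz": 0, "dx": 0, "dy": 0, "dz": 0.5, "grip": -1}, {"rx": 0, "ry": 0, "rz": 0, "dx": 0, "dy": 0, "dz": 0.6, "grip": -1}, {"rx": 0, "ry": 0, "rz": 0, "dx": 0, "dy": 0, "dz": 0.6, "grip": -1}, {"rx": 0, "ry": 0, "rz": 0, "dx": 0, "dy": 0, "dz": 0.4, "grip": -1}, {"rx": 0, "ry": 0, "rz": 0, "dx": 0, "dy": 0, "dz": 0.25, "grip": -1}, {"rx": 0, "ry": 0, "rz": 0, "dx": 0, "dy": 0, "dz": 0.12, "grip": -1}, {"rx": 0, "ry": 0, "rz": 0, "dx": 0, "dy": 0, "dz": 0, "grip": -1}, {"rx": 0, "ry": 0, "rz": 0, "dx": 0, "dy": 0, "dz": 0, "grip": -1}])

```text
time_s: 10.75
tcp_pos: [0.5536, 0.1573, 0.1477]
eef_rot: [[1.0, 0.0, 0.001], [0.0, -1.0, 0.0], [0.001, -0.0, -1.0]]
force: [0.1, 0.3, -0.8]
opening: 0.0175
gripper_force: 25.0
```

The second stroke reached the bottom with no contact force. Now I'll raise the brush out and carry it back.

arm_command(plan=[{"rx": 0, "ry": 0, "rz": 0, "dx": 0, "dy": 0, "dz": 0, "grip": -1}, {"rx": 0, "ry": 0, "rz": 0, "dx": 0, "dy": 0, "dz": -0.3, "grip": -1}, {"rx": 0, "ry": 0, "rz": 0, "dx": 0, "dy": 0, "dz": -0.6, "grip": -1}, {"rx": 0, "ry": 0, "rz": 0, "dx": 0, "dy": 0, "dz": -0.6, "grip": -1}, {"rx": 0, "ry": 0, "rz": 0, "dx": 0, "dy": 0, "dz": -0.6, "grip": -1}, {"rx": 0, "ry": 0, "rz": 0, "dx": 0, "dy": 0, "dz": -0.7, "grip": -1}, {"rx": 0, "ry": 0, "rz": 0, "dx": 0, "dy": 0, "dz": -0.8, "grip": -1}, {"rx": 0, "ry": 0, "rz": 0, "dx": 0, "dy": 0, "dz": -0.8, "grip": -1}, {"rx": 0, "ry": 0, "rz": 0, "dx": 0, "dy": 0, "dz": -0.4, "grip": -1}, {"rx": 0, "ry": 0, "rz": 0, "dx": 0, "dy": 0, "dz": 0, "grip": -1}])

```text
time_s: 11.58
tcp_pos: [0.5541, 0.1574, 0.2951]
eef_rot: [[1.0, 0.0, 0.005], [0.0, -1.0, 0.001], [0.005, -0.001, -1.0]]
force: [0.7, 0.0, -1.8]
opening: 0.0178
gripper_force: 25.0
```

arm_command(plan=[{"rx": 0, "ry": 0, "rz": 0, "dx": 0, "dy": -0.4, "dz": 0, "grip": -1}, {"rx": 0, "ry": 0, "rz": 0, "dx": 0, "dy": -0.8, "dz": 0, "grip": -1}, {"rx": 0, "ry": 0, "rz": 0, "dx": 0, "dy": -1, "dz": 0, "grip": -1}, {"rx": 0, "ry": 0, "rz": 0, "dx": 0, "dy": -1, "dz": 0, "grip": -1}, {"rx": 0, "ry": 0, "rz": 0, "dx": 0, "dy": -1, "dz": 0, "grip": -1}, {"rx": 0, "ry": 0, "rz": 0, "dx": 0, "dy": -1, "dz": 0, "grip": -1}, {"rx": 0, "ry": 0, "rz": 0, "dx": 0, "dy": -1, "dz": 0, "grip": -1}, {"rx": 0, "ry": 0, "rz": 0, "dx": 0, "dy": -1, "dz": 0, "grip": -1}, {"rx": 0, "ry": 0, "rz": 0, "dx": 0, "dy": -0.9, "dz": 0, "grip": -1}, {"rx": 0, "ry": 0, "rz": 0, "dx": 0, "dy": -0.43, "dz": 0, "grip": -1}])

```text
time_s: 12.42
tcp_pos: [0.5523, 0.4164, 0.2885]
eef_rot: [[1.0, 0.002, -0.003], [0.002, -1.0, -0.001], [-0.003, 0.001, -1.0]]
force: [0.1, 0.9, -1.4]
opening: 0.0177
gripper_force: 25.0
```

```bash
python3 - <<'E'
from bench import arm
from h import *
for i in range(4): arm.camera("top")
for n in("side",):
    c=arm.camera(n);s=arm.read_state();t=s["tcp_pos"];print(n,t,s["time_s"])
    X=cloud(c).reshape(-1,3)
    def bb(k,x,y,r,a,b):
        P=X[(np.hypot(X[:,0]-x,X[:,1]-y)<r)&(X[:,2]>a)&(X[:,2]<b)]
        if len(P)>5:print(k,len(P),P.min(0).round(4),P.max(0).round(4),((P.min(0)+P.max(0))/2).round(4))
    bb("disc",t[0],t[1],.05,.255,.275);bb("head",t[0],t[1],.05,.165,.215);bb("amber",.553,.157,.045,.082,.097);bb("white",.484,.278,.045,.082,.097);bb("tube",.554,.413,.042,.112,.127)
E
```

```text
side [0.55332607 0.41253894 0.29050576] 12.6667
disc 957 [0.5166 0.375  0.2586] [0.5919 0.4521 0.275 ] [0.5542 0.4136 0.2668]
head 510 [0.5367 0.4001 0.1651] [0.5715 0.4308 0.2149] [0.5541 0.4155 0.19  ]
amber 223 [0.5168 0.1179 0.082 ] [0.5905 0.1969 0.092 ] [0.5537 0.1574 0.087 ]
white 277 [0.4481 0.2411 0.082 ] [0.5222 0.3175 0.0918] [0.4852 0.2793 0.0869]
tube 340 [0.5209 0.3782 0.1121] [0.5852 0.4446 0.1212] [0.553  0.4114 0.1166]
```

Neither beaker has moved, and the brush is centred over the tube. I'll lower it into the stand.

arm_command(plan=[{"rx": 0, "ry": 0, "rz": 0, "dx": 0, "dy": 0, "dz": 0.4, "grip": -1}, {"rx": 0, "ry": 0, "rz": 0, "dx": 0, "dy": 0, "dz": 0.7, "grip": -1}, {"rx": 0, "ry": 0, "rz": 0, "dx": 0, "dy": 0, "dz": 0.7, "grip": -1}, {"rx": 0, "ry": 0, "rz": 0, "dx": 0, "dy": 0, "dz": 0.6, "grip": -1}, {"rx": 0, "ry": 0, "rz": 0, "dx": 0, "dy": 0, "dz": 0.6, "grip": -1}, {"rx": 0, "ry": 0, "rz": 0, "dx": 0, "dy": 0, "dz": 0.6, "grip": -1}, {"rx": 0, "ry": 0, "rz": 0, "dx": 0, "dy": 0, "dz": 0.5, "grip": -1}, {"rx": 0, "ry": 0, "rz": 0, "dx": 0, "dy": 0, "dz": 0.3, "grip": -1}, {"rx": 0, "ry": 0, "rz": 0, "dx": 0, "dy": 0, "dz": 0.15, "grip": -1}, {"rx": 0, "ry": 0, "rz": 0, "dx": 0, "dy": 0, "dz": 0, "grip": -1}])

```text
time_s: 13.5
tcp_pos: [0.5533, 0.4127, 0.1539]
eef_rot: [[1.0, -0.0, -0.001], [-0.0, -1.0, -0.001], [-0.001, 0.001, -1.0]]
force: [-0.3, -0.7, -0.6]
opening: 0.0176
gripper_force: 25.0
```

arm_command(plan=[{"rx": 0, "ry": 0, "rz": 0, "dx": 0, "dy": 0, "dz": 0, "grip": -1}, {"rx": 0, "ry": 0, "rz": 0, "dx": 0, "dy": 0, "dz": 0, "grip": -1}, {"rx": 0, "ry": 0, "rz": 0, "dx": 0, "dy": 0, "dz": 0, "grip": -1}, {"rx": 0, "ry": 0, "rz": 0, "dx": 0, "dy": 0, "dz": 0, "grip": -1}, {"rx": 0, "ry": 0, "rz": 0, "dx": 0, "dy": 0, "dz": 0.02, "grip": -1}, {"rx": 0, "ry": 0, "rz": 0, "dx": 0, "dy": 0, "dz": 0, "grip": -1}, {"rx": 0, "ry": 0, "rz": 0, "dx": 0, "dy": 0, "dz": 0, "grip": -1}, {"rx": 0, "ry": 0, "rz": 0, "dx": 0, "dy": 0, "dz": 0, "grip": -1}, {"rx": 0, "ry": 0, "rz": 0, "dx": 0, "dy": 0, "dz": 0, "grip": -1}, {"rx": 0, "ry": 0, "rz": 0, "dx": 0, "dy": 0, "dz": 0, "grip": -1}])

```text
time_s: 14.33
tcp_pos: [0.5534, 0.4131, 0.1541]
eef_rot: [[1.0, 0.0, -0.0], [0.0, -1.0, -0.0], [-0.0, 0.0, -1.0]]
force: [-1.0, 0.0, -0.3]
opening: 0.0174
gripper_force: 25.0
```

Contact is expected at z ≈ 0.1497. I'll lower the last few millimetres in small steps and watch the force.

arm_command(plan=[{"rx": 0, "ry": 0, "rz": 0, "dx": 0, "dy": 0, "dz": 0.03, "grip": -1}, {"rx": 0, "ry": 0, "rz": 0, "dx": 0, "dy": 0, "dz": 0.03, "grip": -1}, {"rx": 0, "ry": 0, "rz": 0, "dx": 0, "dy": 0, "dz": 0.03, "grip": -1}, {"rx": 0, "ry": 0, "rz": 0, "dx": 0, "dy": 0, "dz": 0.03, "grip": -1}, {"rx": 0, "ry": 0, "rz": 0, "dx": 0, "dy": 0, "dz": 0, "grip": -1}, {"rx": 0, "ry": 0, "rz": 0, "dx": 0, "dy": 0, "dz": 0, "grip": -1}, {"rx": 0, "ry": 0, "rz": 0, "dx": 0, "dy": 0, "dz": 0, "grip": -1}, {"rx": 0, "ry": 0, "rz": 0, "dx": 0, "dy": 0, "dz": 0, "grip": -1}, {"rx": 0, "ry": 0, "rz": 0, "dx": 0, "dy": 0, "dz": 0, "grip": -1}, {"rx": 0, "ry": 0, "rz": 0, "dx": 0, "dy": 0, "dz": 0, "grip": -1}])

```text
time_s: 15.17
tcp_pos: [0.5535, 0.4131, 0.1506]
eef_rot: [[1.0, 0.0, 0.0], [0.0, -1.0, 0.0], [0.0, -0.0, -1.0]]
force: [-0.1, -0.2, -0.5]
opening: 0.0175
gripper_force: 25.0
```

```bash
python3 - <<'E'
from bench import arm
from h import *
c=arm.camera("side");s=arm.read_state();t=s["tcp_pos"];print(t,s["force"],s["torque"])
for n,c in(("now",c),("start",pickle.load(open("side.pkl","rb")))):
    X=cloud(c).reshape(-1,3)
    P=X[(np.hypot(X[:,0]-.554,X[:,1]-.413)<.036)&(np.hypot(X[:,0]-.554,X[:,1]-.413)>.015)&(X[:,2]>.118)&(X[:,2]<.132)];print(n,len(P),np.percentile(P,[1,50,99],axis=0).round(4).tolist())
E
```

```text
[0.55343776 0.41315099 0.15060121] [-0.77478646  0.99069236 -0.25906598] [ 0.03847536 -0.00042653 -0.00978765]
now 621 [[0.5203, 0.3788, 0.1225], [0.5486, 0.42, 0.1244], [0.5882, 0.447, 0.1263]]
start 621 [[0.5202, 0.379, 0.121], [0.5496, 0.4183, 0.1232], [0.5876, 0.4463, 0.1249]]
```

arm_command(plan=[{"rx": 0, "ry": 0, "rz": 0, "dx": 0, "dy": 0, "dz": 0.02, "grip": -1}, {"rx": 0, "ry": 0, "rz": 0, "dx": 0, "dy": 0, "dz": 0.02, "grip": -1}, {"rx": 0, "ry": 0, "rz": 0, "dx": 0, "dy": 0, "dz": 0, "grip": -1}, {"rx": 0, "ry": 0, "rz": 0, "dx": 0, "dy": 0, "dz": 0, "grip": -1}, {"rx": 0, "ry": 0, "rz": 0, "dx": 0, "dy": 0, "dz": 0, "grip": -1}, {"rx": 0, "ry": 0, "rz": 0, "dx": 0, "dy": 0, "dz": 0, "grip": -1}, {"rx": 0, "ry": 0, "rz": 0, "dx": 0, "dy": 0, "dz": 0, "grip": -1}, {"rx": 0, "ry": 0, "rz": 0, "dx": 0, "dy": 0, "dz": 0, "grip": -1}, {"rx": 0, "ry": 0, "rz": 0, "dx": 0, "dy": 0, "dz": 0, "grip": -1}, {"rx": 0, "ry": 0, "rz": 0, "dx": 0, "dy": 0, "dz": 0, "grip": -1}], force=10)

```text
time_s: 16.05
tcp_pos: [0.5535, 0.4131, 0.1495]
eef_rot: [[1.0, 0.0, 0.0], [0.0, -1.0, 0.0], [0.0, -0.0, -1.0]]
force: [-0.9, -1.5, 1.8]
opening: 0.0178
gripper_force: 10.0
```

arm_command(plan=[{"rx": 0, "ry": 0, "rz": 0, "dx": 0, "dy": 0, "dz": 0, "grip": -0.5}, {"rx": 0, "ry": 0, "rz": 0, "dx": 0, "dy": 0, "dz": 0, "grip": -0.3}, {"rx": 0, "ry": 0, "rz": 0, "dx": 0, "dy": 0, "dz": 0, "grip": 0}, {"rx": 0, "ry": 0, "rz": 0, "dx": 0, "dy": 0, "dz": 0, "grip": 0.5}, {"rx": 0, "ry": 0, "rz": 0, "dx": 0, "dy": 0, "dz": 0, "grip": 1}, {"rx": 0, "ry": 0, "rz": 0, "dx": 0, "dy": 0, "dz": 0, "grip": 1}, {"rx": 0, "ry": 0, "rz": 0, "dx": 0, "dy": 0, "dz": 0, "grip": 1}, {"rx": 0, "ry": 0, "rz": 0, "dx": 0, "dy": 0, "dz": 0, "grip": 1}, {"rx": 0, "ry": 0, "rz": 0, "dx": 0, "dy": 0, "dz": 0, "grip": 1}, {"rx": 0, "ry": 0, "rz": 0, "dx": 0, "dy": 0, "dz": 0, "grip": 1}])

```text
time_s: 16.88
tcp_pos: [0.5534, 0.4131, 0.1493]
eef_rot: [[1.0, 0.0, -0.0], [0.0, -1.0, -0.0], [-0.0, 0.0, -1.0]]
force: [-0.5, -0.1, 0.0]
opening: 0.0786
gripper_force: 0.0
```

arm_command(plan=[{"rx": 0, "ry": 0, "rz": 0, "dx": 0, "dy": 0, "dz": -0.2, "grip": 1}, {"rx": 0, "ry": 0, "rz": 0, "dx": 0, "dy": 0, "dz": -0.5, "grip": 1}, {"rx": 0, "ry": 0, "rz": 0, "dx": 0, "dy": 0, "dz": -0.7, "grip": 1}, {"rx": 0, "ry": 0, "rz": 0, "dx": 0, "dy": 0, "dz": -0.7, "grip": 1}, {"rx": 0, "ry": 0, "rz": 0, "dx": 0, "dy": 0, "dz": -0.7, "grip": 1}, {"rx": 0, "ry": 0, "rz": 0, "dx": 0, "dy": 0, "dz": -0.7, "grip": 1}, {"rx": 0, "ry": 0, "rz": 0, "dx": 0, "dy": 0, "dz": -0.7, "grip": 1}, {"rx": 0, "ry": 0, "rz": 0, "dx": 0, "dy": 0, "dz": -0.5, "grip": 1}, {"rx": 0, "ry": 0, "rz": 0, "dx": 0, "dy": 0, "dz": 0, "grip": 1}, {"rx": 0, "ry": 0, "rz": 0, "dx": 0, "dy": 0, "dz": 0, "grip": 1}])

```text
time_s: 17.72
tcp_pos: [0.5536, 0.4132, 0.2914]
eef_rot: [[1.0, 0.0, 0.001], [0.0, -1.0, 0.001], [0.001, -0.001, -1.0]]
force: [0.4, -0.7, -0.7]
opening: 0.093
gripper_force: 0.0
```

```bash
python3 - <<'E'
from bench import arm
from h import *
c=arm.camera("side");s=arm.read_state();t=s["tcp_pos"];print(t,s["time_s"],s["opening"])
X=cloud(c).reshape(-1,3)
P=X[(np.hypot(X[:,0]-.554,X[:,1]-.413)<.045)&(X[:,2]>.118)&(X[:,2]<.132)];print(P.min(0),P.max(0))
P=X[(np.hypot(X[:,0]-.554,X[:,1]-.413)<.045)&(X[:,2]>.17)&(X[:,2]<.21)];print(P.min(0),P.max(0))
cv2.imwrite("pics/s4.png",c["img"][40:300,120:400].repeat(2,0).repeat(2,1))
E
```

```text
[0.55336549 0.41309057 0.28999729] 17.7667 0.0930798706736398
[0.51689996 0.37530543 0.1186315 ] [0.59157972 0.45138247 0.13197654]
[0.545729   0.40411365 0.17003657] [0.56302304 0.4228879  0.20558883]
```

View pics/s4.png

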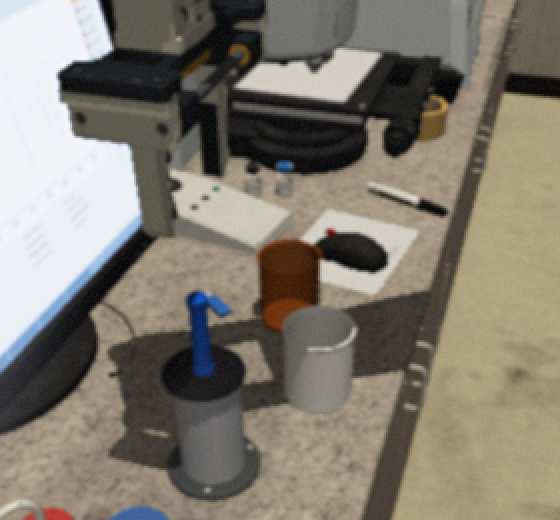

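The brush stands upright in its stand as it did at the start, with the disc flat on the rim at (203,372). Both beakers are in place and the gripper is clear above.

```bash
python3 -c "
from bench import arm
print(arm.close_job())"
```

```text
the job is handed in; nothing more can be done
None
```

The amber beaker got its two down-and-up strokes, the brush is back upright in its stand and released, neither beaker moved, and the job was handed in at about 18 s.

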